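Plug in the module and probe the ringed test pad

ROBOT

A 6-joint arm with a two-finger parallel gripper is mounted at the origin on the work surface. World frame = base frame: x ahead of the robot, y to its left, z up, the work surface at z = 0. Lengths are in m, angles in rad, forces in N, time in s.
With the tool pointing down it reaches from about 0.35 to 0.875 m from the base axis. Payload 4.2 kg.
Tool frame: the origin (TCP) lies on the centre line of the jaws, within the pads' length; the fingertips stand 8 mm ahead of it and the grasp point (between the pads) lies 11 mm behind it; z points along the fingers, y is the line along which they close (so a half turn about z gives the same grasp; the last joint's range is limited). The gripper opens to 85 mm and grips with 20 to 120 N. Pads are 22 mm wide; open, the fingers measure 114 mm over their backs; the gripper's body (76 mm by 85 mm) begins 54 mm behind the grasp point. The pads swing forward as they close: fully open they stand 13 mm farther back than shut.
Start: joints at [-0.921, 0.385, 0.008, 0, -1.194, -0.259], TCP at [0.238, -0.578, 0.239] pointing down, gripper open.
Joint ranges: [-3.14, 3.14], [-1.21, 2.06], [-1.07, 1.41], [-3.16, 2.05], [-2.99, -0.16], [-3.1, 3.1]. Speed limits (rad/s): [2.79, 2.79, 3.14, 3.14, 3.14, 3.14].

INTERFACE

Orientations are given as a unit quaternion [x, y, z, w].
In Python, from cell import env, vision gives the robot as it stands.
- The arm moves only by the tool carry_out, never from a script. Its argument "plan" is a list of rows, each an object with "delta_pos": the shift along the world's x, y, z normalised to -1 to 1, where 1 is 0.25 m, a list of three; "twist": the turn, a rotation vector about the world's x, y, z normalised to -1 to 1, where 1 is 2 pi rad, a list of three; "jaw": the opening, from -1 (shut) to 1 (fully open), so that 0 is half open. In form: [{"delta_pos": [x, y, z], "twist": [ax, ay, az], "jaw": jaw}, ...]. A call has 1 to 8 rows; each row is the pose to reach, as a shift and turn from the pose commanded when the call began, turning the shorter way round; what a row does not reach only later rows make up. A row lasts 1/10 s, in which the tool goes at most 50 mm and 8.59 degrees, less where a joint would pass 70% of its speed; a pose out of reach is approached as far as the arm can. A call with a number of a shift or a turn outside -1 to 1 is refused whole. A call with a gripper value outside its range is refused whole. The fingers move at their own pace and stop on an object; "force" is the grip in N (left out, the last holds). Time passes only in rows, so rows that repeat a pose let the fingers close. It gives the time, the measured TCP pose, the force, the opening and the grip force at its end, in the units of the state.
- env.observe(): the state, without advancing time (a new reading comes with each control period).
- vision.capture(name): name is "scene" or "top" or "wrist"; returns a dict with "pixels" (480x640x3 uint8, red, green, blue), "mtx" (3x3 intrinsics, pixels), "view" (4x4, takes a point from world to camera coordinates). Camera axes: x right, y up, looking along -z (the intrinsics and any distortion apply to the point x, -y, -z); pixel columns grow to the right and rows downward; lengths in m; the calibration is good to about 2 mm. A picture is of the moment at which its call begins. There is no depth.
- env.close_job(): hands the job in; it is judged then, once.
The state is a dict: "t": time; "joint_positions": joint angles; "joint_velocities": joint speeds; "tau": joint torques, N m; "eef_pos": TCP position; "ee_rot": TCP orientation; "contact_force": force on the tool from outside, world axes, zero at the start; "moment": the same for the moment, N m; "grip_width": opening from 0.0 (shut) to 1.0 (fully open); "finger_force": force on a finger pad.
Only numpy, scipy, OpenCV 4.12 (cv2) and the standard library are available. Lean on these libraries where they do the work, as an engineer would, in place of code of your own. Each camera call takes 0.05 s, during which the arm holds its last target. There are 200 camera calls.

TASK

Plug the module card with the blue handle from the rack into the socket of the test jig, pushed fully home, and let go of it. Then take the yellow test pen out of its stand and hold it upright with its spring tip on the red-ringed test pad, pressing gently so that the tip is about half pushed in; finish while still holding it there, pressed on the pad. Leave the other cards and the things on the bench alone.

Things in the scene. Friction and masses are not known exactly. Their poses are not given: they have to be found in the camera images.
- jig: Fixed test jig: aluminium plate 200 (x) x 150 (y) x 8 mm carrying a green circuit board 180 x 135 mm, its top 19 mm above the bench. Origin: centre of the underside; z up. A black card socket runs along x, its centre line 35 mm to +y of the origin, with white card guides at its two ends. The test pads lie 40 mm to -y of the origin.
- slot_mouth (a point): Centre of the opening at the top of the two card guides, 72 mm above the bench; x along the slot, z up. The slot is 66 mm long (x) and 7 mm wide; the guides' tops flare outwards by about 4 mm. The guides cover only the outer 4 mm of the card's edges; between them the card's faces are free from 44 mm above the bench.
- slot_floor (a point): Centre of the slot's floor, 22 mm above the bench, straight below slot_mouth: the card's foot rests here when home. A contact spring in the slot drags on the card over its last 11 mm, so that it must be pushed down, with 3 to 8 N, until it stops; merely dropped, it stays stuck about 11 mm high.
- card_blue: Loose module card to be plugged in, 60 g: green board 62 (x) x 5 (y) mm, 58 mm tall, with a blue handle on its top edge, 40 (x) x 10 (y) x 20 mm tall, so 78 mm in all. Origin: centre of its foot; x along its width, z up. The lowest 3 mm are narrowed to 58 x 3 mm. It fits the socket either way round.
- card_blue_handle (a point): Middle of the blue handle, 68 mm above the foot of the card; pinch here across y (10 mm).
- card_orange: Like the blue card, with an orange handle; stays in the rack.
- card_white: Like the blue card, with a white handle; stays in the rack.
- rack: Fixed grey rack, 84 (x) x 158 (y) x 30 mm, origin at the centre of its underside, with three slots along x, 52 mm apart in y, 24 mm deep, floor 6 mm above the bench. The cards stand in it upright, in any order; 42 mm are free between one handle and the next, so do not open the gripper fully there.
- probe: Loose yellow cordless test pen, 140 mm long, 80 g, standing upright in its stand, tip down. Origin: the end of its spring tip when not pressed, on the axis; z from the tip up along the pen. From 0 to 14 mm a steel tip 4 mm thick, then a black nose, a finger guard 26 mm wide from 50 to 55 mm, and a round yellow barrel 16 mm in diameter from 55 to 140 mm.
- probe_grip (a point): Point on the axis of the pen's barrel, 105 mm from the tip's end: grip the barrel here or near, in any direction.
- probe_tip (a point): The end of the spring tip (moves with the tip).
- plunger (a joint): How far the spring tip is pushed into the pen, m: 0 free, 0.010 fully in. Spring: 0.5 N to start, 3.5 N fully in.
- stand: Fixed stand for the pen: steel foot 72 mm in diameter, upright tube 31 mm outside, 19 mm inside, top at 58 mm above the bench. The pen's finger guard rests on the rim; the nose hangs inside. Lift straight up by 55 mm or more to clear it.
- pad_ringed: Gold test pad 14 mm in diameter with a white and a red ring round it (21 mm), lying on the jig's board 40 mm to -y of its origin; which of the three pads is ringed changes (50 mm apart in x). Origin: its underside.
- pad_ringed_top (a point): Centre of the ringed pad's upper face, 20.2 mm above the bench.
- cutters: Bystander: side cutters with yellow handles, 125 mm long.
- screwdriver: Bystander: screwdriver.
- spool: Bystander: solder spool with blue flanges, 54 mm in diameter, 42 mm tall.
- cells: Bystander: black holder with two battery cells, 64 x 36 mm.
- coffee: Bystander: paper coffee cup with black lid, 98 mm tall.
- carton: Bystander: open white and blue carton, 75 mm square, 82 mm tall plus flaps.
There are look-alikes about, which are no part of the job. What is shaped like the probe but purple is not meant. What is shaped like the jig but orange is not meant.

How it is judged:
On the way, in this order (a step that is already met when the one before it is completed fails the run):
1. the blue card is fully home in the jig's socket and released (z of card_blue in the frame of slot_floor below 0.003 m and horizontal distance between card_blue and slot_floor below 0.006 m and angle between card_blue's own z axis and vertical below 0.12 rad and contact force between the fingers and card_blue below 0.05 N), for 0.3 s.
2. the pen is lifted clear of its stand (height (world z) of probe above 0.06 m and contact force between the fingers and probe above 1 N), for 0.1 s.
At the end, for the whole second after the job is handed in: Blue card released and home in the socket (3 mm in height, 6 mm sideways, upright within 7 deg). Fingers hold the pen still and upright within 10 deg, tip on the ringed pad (7 mm from centre), pushed in 2 to 8.5 mm with 0.5 to 5 N, touching neither card nor jig otherwise (all of step 1 and contact force between the fingers and probe above 1 N and contact force between probe and jig below 0.05 N and contact force between probe and card_blue below 0.05 N and horizontal distance between probe_tip and pad_ringed_top below 0.007 m and angle between probe's own z axis and vertical below 0.17 rad and contact force between probe and pad_ringed between 0.5 and 5 N and value of joint plunger between 0.002 and 0.0085 m and linear speed of probe below 0.02 m/s); the arm keeps its last pose, push and grip.
It fails at once if the pen is pressed hard on the jig or pad (over 12 N) (contact force between probe and pad_ringed above 12 N or contact force between probe and jig above 12 N).
It fails at once if another card is moved by more than 12 mm (distance of any of card_orange, card_white from where it was at the start of the episode above 0.012 m).
It fails at once if a bystander on the bench is moved by more than 20 mm (distance of any of cutters, screwdriver, spool, cells, coffee, carton from where it was at the start of the episode above 0.02 m).
It fails at once if the pen is tipped over or dropped (angle between probe's own z axis and vertical above 1 rad).
It also fails if it takes over 58 s, if anything falls off the work surface, if the arm or the gripper's body presses on something with over 40 N, if the wrist force passes 120 N, or if a joint passes its speed limit or range.

## Working session

There is one attempt and no reset: what is moved stays moved. The work goes in short steps, Python scripts to look and compute and a tool call to move; the robot and the scene stay as the last step left them, time stands still between calls to the robot, and variables do not carry over. Pictures are saved under pics/ and viewed, at most 10 in all, crops included, and the job is handed in when it is done.

Besides the shell and the picture viewer there is one more tool, called after ">>>" in YAML: its name, and indented under it one key for each argument. carry_out: Moves the arm, as the interface text tells. Its arguments: {"type":"object","properties":{"plan":{"type":"array","items":{"type":"object","properties":{"delta_pos":{"type":"array","items":{"type":"number"}},"twist":{"type":"array","items":{"type":"number"}},"jaw":{"type":"number"}}}},"force":{"type":"number"}},"required":["plan"]}

```bash
mkdir -p pics
cat > h.py <<'E'
import numpy as np, cv2
from cell import env, vision
def cap(n,save=None):
    c=vision.capture(n)
    if save: cv2.imwrite('pics/'+save,c['pixels'][:,:,::-1])
    np.savez('pics/'+n+'.npz',**{k:np.array(c[k]) for k in('pixels','mtx','view')})
    return c
def load(n): return dict(np.load('pics/'+n+'.npz'))
def ray(c,u,v):
    K=np.array(c['mtx']);V=np.array(c['view'])
    d=np.linalg.inv(K)@[u,v,1]; d=np.array([d[0],-d[1],-d[2]])
    R=V[:3,:3]; return -R.T@V[:3,3], R.T@d
def atz(c,u,v,z):
    o,d=ray(c,u,v); return (o+d*(z-o[2])/d[2]).round(4)
def proj(c,p):
    q=np.array(c['view'])@np.append(p,1); k=np.array(c['mtx'])@[q[0],-q[1],-q[2]]
    return (k[:2]/k[2]).round(1)
E
python3 - <<'E'
from h import *
c=cap('top','top1.png');print({k:np.array(v).shape if k=='pixels' else v for k,v in c.items()})
cap('scene','scene1.png'); print(env.observe())
E
```

```text
{'pixels': (480, 640, 3), 'mtx': array([[438.05366181,   0.        , 320.74640744],
       [  0.        , 438.05366181, 245.556744  ],
       [  0.        ,   0.        ,   1.        ]]), 'view': array([[ 5.54316526e-04, -9.99973748e-01, -7.22462429e-03,
        -6.83823619e-02],
       [ 9.93593994e-01, -2.65684844e-04,  1.13008429e-01,
        -5.41536601e-01],
       [-1.13007382e-01, -7.24098574e-03,  9.93567763e-01,
        -1.07620548e+00],
       [ 0.00000000e+00,  0.00000000e+00,  0.00000000e+00,
         1.00000000e+00]])}
{'t': 0.1, 'joint_positions': array([-9.21413357e-01,  3.85489146e-01,  6.75035028e-03, -4.51401235e-04,
       -1.19399950e+00, -2.58595673e-01]), 'joint_velocities': array([ 0.00173352, -0.00069813,  0.00269601,  0.00143985, -0.00090281,
       -0.0002461 ]), 'tau': array([-1.06215564e-03, -3.93319595e+01,  1.88928795e+01,  4.19802189e+00,
       -2.63360576e-03, -8.28994100e-07]), 'eef_pos': array([ 0.23789433, -0.57740011,  0.23831805]), 'ee_rot': array([-1.94070947e-01,  9.80986993e-01,  9.64632369e-04, -2.37293826e-04]), 'contact_force': array([-0.24859257, -0.2333627 ,  0.16465821]), 'moment': array([ 0.06561406, -0.04001922,  0.04828239]), 'finger_force': 0.0, 'grip_width': 1.0008244675153053}
```

View pics/top1.png

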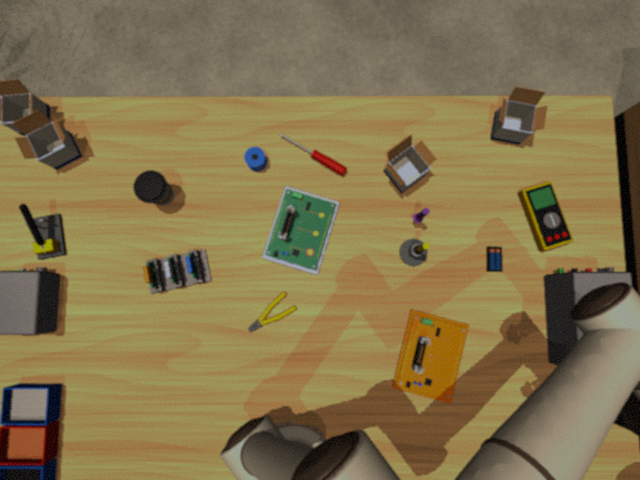

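View pics/scene1.png

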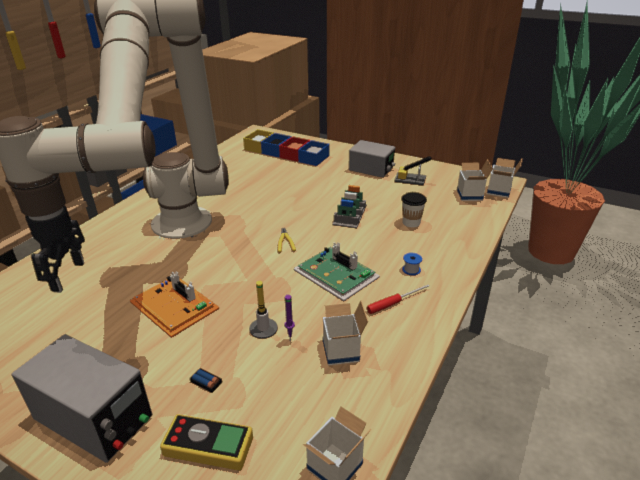

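The top view shows the green jig (300,230), the orange look-alike jig (432,355), the rack (178,271), the yellow pen in its stand (420,248) and the purple look-alike (421,215). I'll confirm these in one enlarged crop.

Run:
```python
from h import *
c=load('top'); p=c['pixels'][:,:,::-1]
f=lambda a,b,w,h,W,H: cv2.resize(p[b:b+h,a:a+w],(W,H),interpolation=cv2.INTER_CUBIC)
A=f(255,180,96,100,576,600)
B=f(138,242,80,56,224,157) 
B=f(135,240,84,60,224,160)
im=np.zeros((600,800,3),np.uint8); im[:,:500]=f(258,182,84,100,500,600)
im[:214,500:]=f(135,240,84,60,300,214); im[220:600,500:]=f(390,200,48,61,300,380)
cv2.imwrite('pics/m1.png',im)
for n,(u,v,z) in dict(rackc=(178,271,.03),jig=(301,230,.019),pen=(426,246,.14),stand=(413,252,0.01),purple=(421,215,.1)).items(): print(n,atz(c,u,v,z))
```

```text
rackc [0.4772 0.2909 0.03  ]
jig [ 0.583  -0.0176  0.019 ]
pen [ 0.528  -0.3081  0.14  ]
stand [ 0.5272 -0.3048  0.01  ]
purple [ 0.6068 -0.3075  0.1   ]
```

View pics/m1.png

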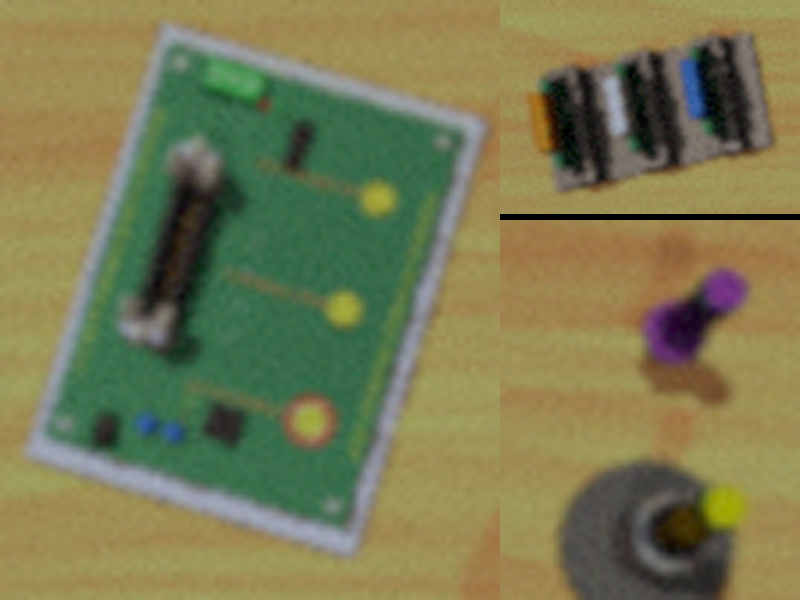

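The crop confirms it. The ringed pad is the lowest of the three on the green jig, about (310,252) in the full image. The blue-handled card is the rightmost in the rack at (189,264), and the yellow pen sits in the stand, with the purple one loose above it. The orange jig and purple pen are look-alikes.

Run:
```python
from h import *
c=load('top')
J=lambda u,v,z: atz(c,258+u/5.952-.4,182+v/6-.4,z)
R=lambda u,v,z: atz(c,135+(u-500)/3.571-.4,240+v/3.567-.4,z)
P=lambda u,v,z: atz(c,390+(u-500)/6.25-.4,200+(v-220)/6.23-.4,z)
cor=[J(165,25,.008),J(487,122,.008),J(355,555,.008),J(28,455,.008)]
print('jig c',np.mean(cor,0)); a=cor
for d in (a[0]-a[3],a[1]-a[2]): print('x len',np.hypot(*d[:2]),np.degrees(np.arctan2(d[1],d[0])))
for d in (a[0]-a[1],a[3]-a[2]): print('y len',np.hypot(*d[:2]),np.degrees(np.arctan2(-d[0],d[1])))
pads=[J(378,199,.0202),J(344,309,.0202),J(310,419,.0202)]; print(pads)
d=pads[0]-pads[2]; th=np.arctan2(d[1],d[0]); print(np.hypot(*d[:2]),np.degrees(th))
o=np.mean(cor,0)[:2]; ex=np.array([np.cos(th),np.sin(th)]);ey=np.array([-ex[1],ex[0]])
print('slot',o+.035*ey,'from pads',pads[1][:2]+.075*ey,'img',J(171,245,.072))
rc=[R(548,76,.03),R(750,35,.03),R(774,146,.03),R(560,190,.03)]
print('rack',np.mean(rc,0),[np.hypot(*(rc[i]-rc[i-1])[:2]) for i in range(4)])
for n,t,b in (('orange',(538,95),(546,151)),('white',(608,75),(620,133)),('blue',(687,60),(699,115))):
  t=R(*t,.084);b=R(*b,.084);d=t-b
  print(n,(t+b)/2,np.hypot(*d[:2]),np.degrees(np.arctan2(d[1],d[0])))
print('pen',P(724,508,.145),'standfoot',P(645,545,.0))
```

```text
jig c [ 0.586075 -0.01725   0.008   ]
x len 0.19695004442751468 -16.944453737638245
x len 0.19653032844830842 -17.04271321058365
y len 0.14807244848384185 -17.003158449479745
y len 0.14773557459190387 -16.84040315621801
[array([ 0.6224, -0.0691,  0.0202]), array([ 0.5748, -0.0545,  0.0202]), array([ 0.5277, -0.0401,  0.0202])]
0.09904085015790202 -17.026170182217914
slot [0.5963233  0.01621599] from pads [0.59676064 0.01721283] img [0.5938 0.0156 0.072 ]
rack [0.477625 0.28875  0.03    ] [np.float64(0.08110764452257264), np.float64(0.14516707615709565), np.float64(0.08083773871156963), np.float64(0.1525620201754028)]
orange [0.46695 0.3485  0.084  ] 0.03814773912042498 10.573523418560919
white [0.4797  0.30065 0.084  ] 0.04018818234257427 13.967087461059464
blue [0.4908  0.24795 0.084  ] 0.038150884655535816 14.109092480816928
pen [ 0.5278 -0.3057  0.145 ] standfoot [ 0.5288 -0.3063  0.    ]
```

The measured sizes fit (jig 197x148 mm, pads 99 mm apart, handle about 39 mm). Next I'll move towards the rack.

>>> carry_out:
  plan:
    - {"delta_pos":[0.8,1,0],"twist":[0,0,-0.026],"jaw":-0.2}
    - {"delta_pos":[0.8,1,0],"twist":[0,0,-0.026],"jaw":-0.2}
    - {"delta_pos":[0.8,1,0],"twist":[0,0,-0.026],"jaw":-0.2}
    - {"delta_pos":[0.8,1,0],"twist":[0,0,-0.026],"jaw":-0.2}
    - {"delta_pos":[0.8,1,0],"twist":[0,0,-0.026],"jaw":-0.2}
    - {"delta_pos":[0.8,1,0],"twist":[0,0,-0.026],"jaw":-0.2}
    - {"delta_pos":[0.8,1,0],"twist":[0,0,-0.026],"jaw":-0.2}
    - {"delta_pos":[0.8,1,0],"twist":[0,0,-0.026],"jaw":-0.2}

```text
t: 0.9
eef_pos: [0.4397, -0.3255, 0.239]
ee_rot: [-0.116, 0.993, 0.0, -0.0]
contact_force: [0.4, 0.7, 1.3]
grip_width: 0.399
finger_force: 0.0
```

>>> carry_out:
  plan:
    - {"delta_pos":[0,1,0],"twist":[0,0,0],"jaw":-0.2}
    - {"delta_pos":[0,1,0],"twist":[0,0,0],"jaw":-0.2}
    - {"delta_pos":[0,1,0],"twist":[0,0,0],"jaw":-0.2}
    - {"delta_pos":[0,1,0],"twist":[0,0,0],"jaw":-0.2}
    - {"delta_pos":[0,1,0],"twist":[0,0,0],"jaw":-0.2}
    - {"delta_pos":[0,1,0],"twist":[0,0,0],"jaw":-0.2}

```text
t: 1.5
eef_pos: [0.4378, -0.0741, 0.2395]
ee_rot: [-0.117, 0.993, 0.0, 0.0]
contact_force: [-0.1, -0.0, 0.2]
grip_width: 0.399
finger_force: 0.0
```

>>> carry_out:
  plan:
    - {"delta_pos":[0.2,1,-0.1],"twist":[0,0,0],"jaw":-0.2}
    - {"delta_pos":[0.2,1,-0.1],"twist":[0,0,0],"jaw":-0.2}
    - {"delta_pos":[0.2,1,-0.1],"twist":[0,0,0],"jaw":-0.2}
    - {"delta_pos":[0.2,1,-0.1],"twist":[0,0,0],"jaw":-0.2}
    - {"delta_pos":[0.2,1,-0.1],"twist":[0,0,0],"jaw":-0.2}
    - {"delta_pos":[0.2,1,-0.1],"twist":[0,0,0],"jaw":-0.2}
    - {"delta_pos":[0.2,1,-0.1],"twist":[0,0,0],"jaw":-0.2}

```text
t: 2.2
eef_pos: [0.4883, 0.1721, 0.2134]
ee_rot: [-0.114, 0.994, -0.001, -0.001]
contact_force: [0.5, -0.8, 0.2]
grip_width: 0.399
finger_force: 0.0
```

Run:
```python
from h import *
c=cap('wrist','w1.png'); s=env.observe(); print(s['t'],s['eef_pos'],s['ee_rot'],s['grip_width'],s['contact_force'],c['mtx'],proj(c,[.491,.248,.084]))
```

```text
2.25 [0.48803943 0.17115692 0.21369024] [-1.13156851e-01  9.93576706e-01 -4.48532456e-04 -8.08941851e-04] 0.3984838362672738 [-0.33039152  0.00957282 -0.62272618] [[430.72064331   0.         316.28409212]
 [  0.         430.72064331 226.4882398 ]
 [  0.           0.           1.        ]] [430.3 245.3]
```

View pics/w1.png

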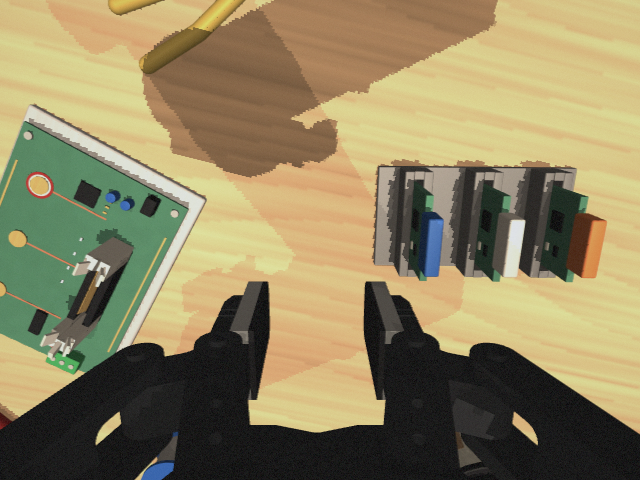

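The wrist view shows the blue handle at about (432,247), the ringed pad at (40,185) and the slot at about (92,300). I'll fit the handle's box to its blue mask and check the pads.

```bash
cat >> h.py <<'E'
def boxmask(c,x,y,yaw,lo,hi,S=4):
    ex=np.array([np.cos(yaw),np.sin(yaw)]);ey=np.array([-ex[1],ex[0]])
    q=[proj(c,np.append(np.array([x,y])+a*ex+b*ey,z)) for a in(lo[0],hi[0]) for b in(lo[1],hi[1]) for z in(lo[2],hi[2])]
    m=np.zeros((480,640),np.uint8)
    h=cv2.convexHull(np.float32(q)); cv2.fillConvexPoly(m,np.int32(np.round(h*16)),1,shift=4); return m>0
E
python3 - <<'E'
from h import *
from scipy.optimize import minimize
c=load('wrist'); h=cv2.cvtColor(c['pixels'],cv2.COLOR_RGB2HSV)
m=(h[...,0]>100)&(h[...,0]<125)&(h[...,1]>130)&(h[...,2]>60); m[:,:405]=0; m[:,460:]=0; m[:190]=0;m[300:]=0
print(m.sum())
def f(p):
    b=boxmask(c,p[0],p[1],p[2],(-.02,-.005,.064),(.02,.005,.084)); return -(b&m).sum()/(b|m).sum()
r=min((minimize(f,[.491+dx,.248+dy,.23],method='Nelder-Mead',options=dict(initial_simplex=[[.491+dx,.248+dy,.23],[.497+dx,.248+dy,.23],[.491+dx,.254+dy,.23],[.491+dx,.248+dy,.32]])) for dx in(-.004,0,.004) for dy in(-.004,0,.004)),key=lambda r:r.fun)
print(r.x,np.degrees(r.x[2]),r.fun)
for u,v in((39.5,185),(17.5,238.5)): print(atz(c,u,v,.0202))
print(atz(c,92,300,.06))
for p in([.5967,.0165,.072],): print(proj(c,p))
E
```

```text
931
[0.49269261 0.25143179 0.30398574] 17.417100013443914 -0.6317222600408441
[ 0.529  -0.0389  0.0202]
[ 0.577  -0.0538  0.0202]
[0.5939 0.0268 0.06  ]
[ 68.5 307.9]
```

Run:
```python
from h import *
c=load('wrist'); p=c['pixels'][:,:,::-1].copy()
for x,y,z in((.491,.2485,.23),(.4927,.2514,.304)):
  b=boxmask(c,x,y,z,(-.02,-.005,.064),(.02,.005,.084)).astype(np.uint8)
  k,_=cv2.findContours(b,0,2); cv2.drawContours(p,k,-1,(0,0,255) if x<.492 else (0,255,0),1)
for z,col in((.072,(0,0,255)),(.044,(255,0,255))):
  ex=np.array([np.cos(-.297),np.sin(-.297)]);ey=np.array([-ex[1],ex[0]])
  q=[proj(c,np.append(np.array([.5967,.0168])+a*ex+b*ey,z)) for a,b in((-.033,-.0035),(.033,-.0035),(.033,.0035),(-.033,.0035))]
  cv2.polylines(p,[np.int32(np.round(q))],True,col,1)
a=cv2.resize(p[205:285,400:460],(450,600),interpolation=0); b=cv2.resize(p[230:370,20:140],(350,408),interpolation=0)
im=np.zeros((600,800,3),np.uint8); im[:,:450]=a; im[:408,450:]=b; cv2.imwrite('pics/m2.png',im)
```

```text
(no output)
```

View pics/m2.png

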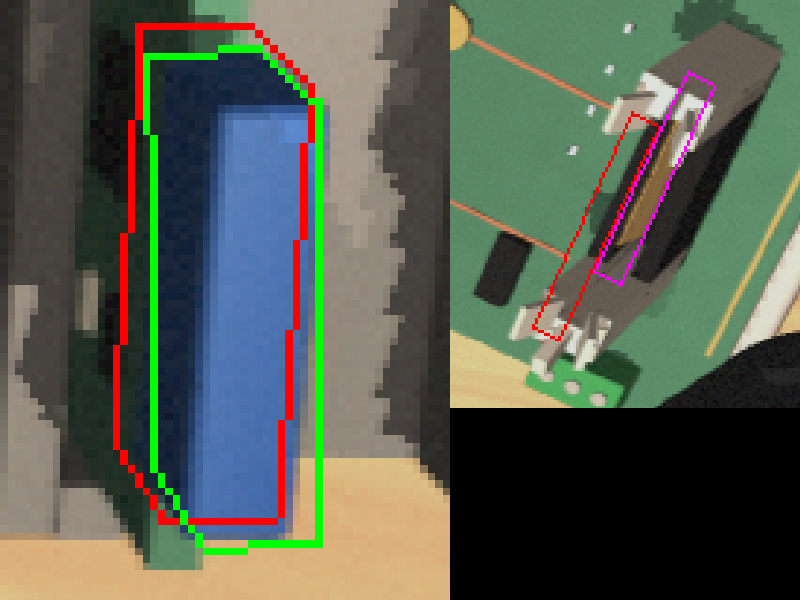

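The bright top face of the handle is centred near (434,247.4) in the wrist image. The model's yaw is right, and the wrist view shifts everything by 1–2 mm compared with the top camera.

Run:
```python
from h import *
c=load('wrist')
q=[atz(c,400+u/7.5-.4,205+v/7.5-.4,.084) for u,v in((218,105),(322,105),(290,538),(190,522))]
print(np.mean(q,0)); d=(q[0]+q[1]-q[2]-q[3])/2; print(np.hypot(*d[:2]),np.degrees(np.arctan2(d[1],d[0])))
J=lambda u,v:atz(c,20+(u-450)/2.917-.4,230+v/2.914-.4,.072)
a,b=J(655,118),J(562,330); print((a+b)/2,np.hypot(*(a-b)[:2]),np.degrees(np.arctan2(*(a-b)[1::-1])))
s=env.observe(); print(s['eef_pos'], 'go',(np.mean(q,0)-s['eef_pos'])/.25)
```

```text
[0.4919   0.250525 0.084   ]
0.03886827112182892 -166.5358014690793
[0.5955 0.0199 0.072 ] 0.06469683145255263 164.03027468248717
[0.48803943 0.17115692 0.21369024] go [ 0.01544227  0.31747232 -0.51876096]
```

>>> carry_out:
  plan:
    - {"delta_pos":[0.014,0.308,-0.2],"twist":[0,0,0],"jaw":-0.2}
    - {"delta_pos":[0.014,0.308,-0.2],"twist":[0,0,0],"jaw":-0.2}
    - {"delta_pos":[0.014,0.308,-0.2],"twist":[0,0,0],"jaw":-0.2}
    - {"delta_pos":[0.014,0.308,-0.4],"twist":[0,0,0],"jaw":-0.2}
    - {"delta_pos":[0.014,0.308,-0.5],"twist":[0,0,0],"jaw":-0.2}
    - {"delta_pos":[0.014,0.308,-0.588],"twist":[0,0,0],"jaw":-0.2}
    - {"delta_pos":[0.014,0.308,-0.588],"twist":[0,0,0],"jaw":-0.2}
    - {"delta_pos":[0.014,0.308,-0.588],"twist":[0,0,0],"jaw":-0.2}

```text
t: 3.05
eef_pos: [0.4924, 0.2478, 0.0683]
ee_rot: [-0.113, 0.994, -0.0, 0.0]
contact_force: [0.2, -0.1, 0.4]
grip_width: 0.397
finger_force: 0.0
```

>>> carry_out:
  plan:
    - {"delta_pos":[0,0,0],"twist":[0,0,0],"jaw":-1}
    - {"delta_pos":[0,0,0],"twist":[0,0,0],"jaw":-1}
    - {"delta_pos":[0,0,0],"twist":[0,0,0],"jaw":-1}
    - {"delta_pos":[0,0,0],"twist":[0,0,0],"jaw":-1}
    - {"delta_pos":[0,0,0],"twist":[0,0,0],"jaw":-1}
    - {"delta_pos":[0,0,0],"twist":[0,0,0],"jaw":-1}
  force: 40

```text
t: 3.65
eef_pos: [0.4926, 0.2499, 0.0692]
ee_rot: [-0.114, 0.993, 0.001, 0.002]
contact_force: [-0.0, -0.9, 7.1]
grip_width: 0.111
finger_force: 41.6
```

>>> carry_out:
  plan:
    - {"delta_pos":[0,0,0.1],"twist":[0,0,0],"jaw":-1}
    - {"delta_pos":[0,0,0.25],"twist":[0,0,0],"jaw":-1}
    - {"delta_pos":[0,0,0.42],"twist":[0,0,0],"jaw":-1}
    - {"delta_pos":[0,0,0.42],"twist":[0,0,0],"jaw":-1}

```text
t: 4.05
eef_pos: [0.4946, 0.2514, 0.179]
ee_rot: [-0.114, 0.993, 0.003, 0.006]
contact_force: [1.4, 0.6, 0.3]
grip_width: 0.107
finger_force: 40.5
```

>>> carry_out:
  plan:
    - {"delta_pos":[0.07,-0.154,0],"twist":[0,0,-0.012],"jaw":-1}
    - {"delta_pos":[0.14,-0.309,0],"twist":[0,0,-0.028],"jaw":-1}
    - {"delta_pos":[0.21,-0.463,0],"twist":[0,0,-0.043],"jaw":-1}
    - {"delta_pos":[0.28,-0.62,0],"twist":[0,0,-0.059],"jaw":-1}
    - {"delta_pos":[0.35,-0.77,0],"twist":[0,0,-0.075],"jaw":-1}
    - {"delta_pos":[0.418,-0.926,0],"twist":[0,0,-0.0833],"jaw":-1}
    - {"delta_pos":[0.418,-0.926,0],"twist":[0,0,-0.0833],"jaw":-1}
    - {"delta_pos":[0.418,-0.926,0],"twist":[0,0,-0.0833],"jaw":-1}

```text
t: 4.85
eef_pos: [0.5958, 0.0167, 0.1716]
ee_rot: [0.148, 0.989, -0.0, -0.001]
contact_force: [0.1, 0.2, -0.5]
grip_width: 0.107
finger_force: 40.5
```

Run:
```python
from h import *
c=cap('wrist','w2.png'); s=env.observe(); print(s['t'],s['eef_pos'],s['ee_rot'],s['grip_width'],s['contact_force'])
t=cap('top'); b=cap('scene')
p=c['pixels'][:,:,::-1].copy(); x=proj(b,[.596,.018,.1]);X,Y=map(int,x)
im=np.zeros((600,800,3),np.uint8); im[:360,:480]=cv2.resize(p,(480,360)); im[:,480:]=cv2.resize(b['pixels'][Y-75:Y+75,X-40:X+40,::-1],(320,600),interpolation=2)
u,v=map(int,proj(t,[.596,.018,.1])); im[360:,:480]=cv2.resize(t['pixels'][v-30:v+30,u-60:u+60,::-1],(480,240))
cv2.imwrite('pics/m3.png',im)
```

```text
4.9 [0.59560548 0.0175495  0.17181412] [ 1.47654723e-01  9.89038837e-01 -1.00446906e-05 -5.12008038e-04] 0.10531283124456366 [ 0.19989043 -0.45386735 -0.47574853]
```

View pics/m3.png

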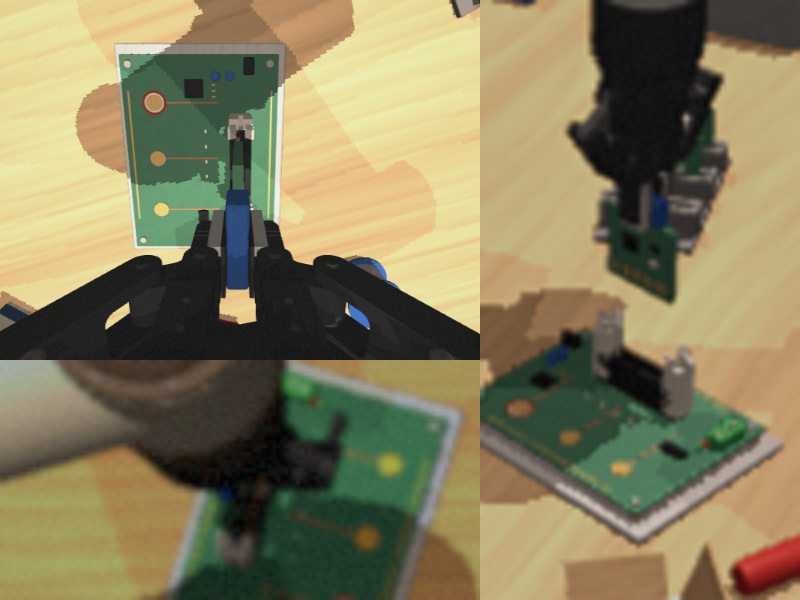

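The card hangs upright in the jaws over the jig. In the wrist image the handle is at about (316,320) and the far guide at (320,165). I'll check the alignment using the pads at (205,137), (211,211) and (215,279).

Run:
```python
from h import *
c=load('wrist')
h=cv2.cvtColor(c['pixels'],cv2.COLOR_RGB2HSV)
P=[]
for u,v in((205,137),(211,211),(215,279)):
    w=h[v-10:v+11,u-11:u+12]; m=(w[...,0]<35)&(w[...,0]>12)&(w[...,1]>70); y,x=np.nonzero(m); P.append(atz(c,u-11+np.median(x),v-10+np.median(y),.0202))
P=np.array(P); print(P); d=P[2]-P[0]; th=np.arctan2(d[1],d[0]); print(np.hypot(*d[:2]),np.degrees(th)); ey=np.array([-np.sin(th),np.cos(th)])
S=P.mean(0)[:2]+.075*ey; print('slot by wrist',S)
m=(h[...,0]>100)&(h[...,0]<125)&(h[...,1]>120); m[:,:280]=0;m[:,350:]=0;m[:250]=0;m[390:]=0
for v in range(256,386,16):
    x=np.nonzero(m[v])[0]; print(v,x.min() if len(x) else 0,x.max() if len(x) else 0,end='; ')
for z in(.168,.188): print([proj(c,np.append(S+a*np.array([np.cos(th),np.sin(th)])+b*ey,z)) for a,b in((-.02,-.005),(-.02,.005),(.02,.005),(.02,-.005))])
```

```text
[[ 0.5291 -0.0389  0.0202]
 [ 0.5767 -0.0537  0.0202]
 [ 0.6249 -0.0684  0.0202]]
0.10023916400289859 -17.115336225599624
slot by wrist [0.59897221 0.0180119 ]
256 303 330; 272 301 331; 288 300 332; 304 301 331; 320 302 331; 336 302 330; 352 302 331; 368 303 330; 384 303 328; [array([307.9, 258.9]), array([337. , 258.9]), array([335.5, 360.6]), array([308.5, 360.6])]
[array([306.7, 282.2]), array([340.1, 282.2]), array([338.2, 396. ]), array([307.4, 396. ])]
```

>>> carry_out:
  plan:
    - {"delta_pos":[0.008,0.004,-0.1],"twist":[0,0,0],"jaw":-1}
    - {"delta_pos":[0.008,0.004,-0.13],"twist":[0,0,0],"jaw":-1}
    - {"delta_pos":[0.008,0.004,-0.16],"twist":[0,0,0],"jaw":-1}
    - {"delta_pos":[0.008,0.004,-0.19],"twist":[0,0,0],"jaw":-1}
    - {"delta_pos":[0.008,0.004,-0.22],"twist":[0,0,0],"jaw":-1}
    - {"delta_pos":[0.008,0.004,-0.22],"twist":[0,0,0],"jaw":-1}

```text
t: 5.6
eef_pos: [0.5975, 0.0186, 0.1163]
ee_rot: [0.147, 0.989, -0.0, -0.001]
contact_force: [0.1, 0.1, -0.6]
grip_width: 0.105
finger_force: 40.5
```

The card is in the guides with no contact force, so I'll push it home.

>>> carry_out:
  plan:
    - {"delta_pos":[0,0,-0.04],"twist":[0,0,0],"jaw":-1}
    - {"delta_pos":[0,0,-0.08],"twist":[0,0,0],"jaw":-1}
    - {"delta_pos":[0,0,-0.1],"twist":[0,0,0],"jaw":-1}
    - {"delta_pos":[0,0,-0.12],"twist":[0,0,0],"jaw":-1}
    - {"delta_pos":[0,0,-0.13],"twist":[0,0,0],"jaw":-1}
    - {"delta_pos":[0,0,-0.136],"twist":[0,0,0],"jaw":-1}
    - {"delta_pos":[0,0,-0.136],"twist":[0,0,0],"jaw":-1}

```text
t: 6.3
eef_pos: [0.5988, 0.0187, 0.0852]
ee_rot: [0.147, 0.989, 0.0, 0.001]
contact_force: [-2.5, -0.4, 9.4]
grip_width: 0.106
finger_force: 42.0
```

>>> carry_out:
  plan:
    - {"delta_pos":[0,0,-0.012],"twist":[0,0,0],"jaw":-1}
    - {"delta_pos":[0,0,-0.012],"twist":[0,0,0],"jaw":-1}
    - {"delta_pos":[0,0,-0.012],"twist":[0,0,0],"jaw":-1}

```text
t: 6.6
eef_pos: [0.5992, 0.0189, 0.0851]
ee_rot: [0.147, 0.989, 0.0, 0.002]
contact_force: [-6.6, 2.3, 22.9]
grip_width: 0.106
finger_force: 44.0
```

It's on a firm stop: 23 N with no further travel. Now I'll release and rise.

>>> carry_out:
  plan:
    - {"delta_pos":[0,0,0.018],"twist":[0,0,0],"jaw":-1}
    - {"delta_pos":[0,0,0.02],"twist":[0,0,0],"jaw":-0.2}
    - {"delta_pos":[0,0,0.02],"twist":[0,0,0],"jaw":-0.2}
    - {"delta_pos":[0,0,0.02],"twist":[0,0,0],"jaw":-0.2}
    - {"delta_pos":[0,0,0.02],"twist":[0,0,0],"jaw":-0.2}
    - {"delta_pos":[0,0,0.2],"twist":[0,0,0],"jaw":-0.2}
    - {"delta_pos":[0,0,0.4],"twist":[0,0,0],"jaw":-0.2}
    - {"delta_pos":[0,0,0.6],"twist":[0,0,0],"jaw":-0.2}

```text
t: 7.4
eef_pos: [0.5977, 0.0185, 0.2313]
ee_rot: [0.147, 0.989, -0.0, -0.001]
contact_force: [2.4, 0.9, 0.3]
grip_width: 0.398
finger_force: 0.0
```

Run:
```python
from h import *
c=cap('wrist','w3.png'); s=env.observe(); print(s['t'],s['eef_pos'],s['ee_rot'],s['grip_width'],s['contact_force'])
b=cap('scene')
X,Y=map(int,proj(b,[.596,.018,.06]))
im=np.zeros((600,800,3),np.uint8); im[:360,:480]=cv2.resize(c['pixels'][:,:,::-1],(480,360)); im[:400,480:]=cv2.resize(b['pixels'][Y-50:Y+50,X-40:X+40,::-1],(320,400),interpolation=2)
cv2.imwrite('pics/m4.png',im)
```

```text
7.45 [0.60252951 0.01855821 0.2421082 ] [0.14646817 0.98917898 0.00141948 0.0083674 ] 0.3957782929471133 [ 2.32610831 -0.03394117  7.50003221]
```

View pics/m4.png

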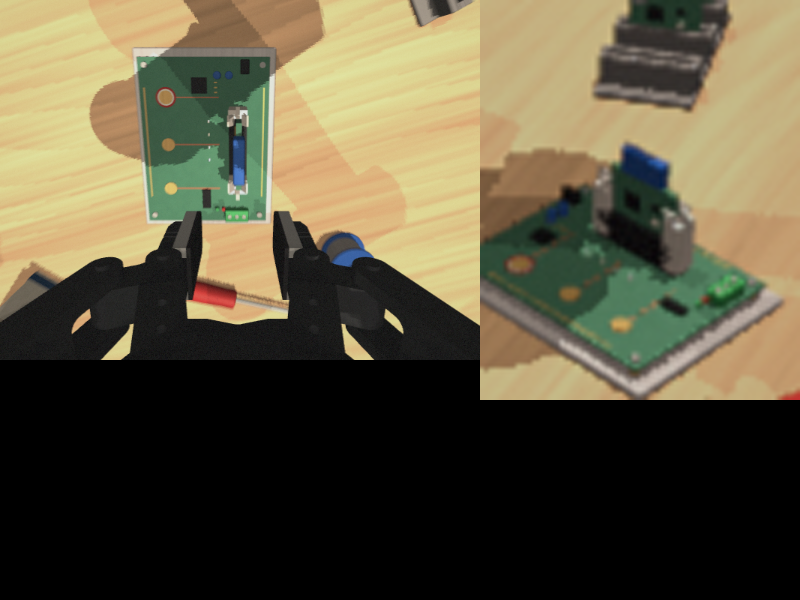

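The card stands upright in the socket with its handle on top, released. I'll check its height by fitting the handle box in the scene view, and plan the pen moves.

Run:
```python
from h import *
c=load('scene'); h=cv2.cvtColor(c['pixels'],cv2.COLOR_RGB2HSV)
m=(h[...,0]>100)&(h[...,0]<130)&(h[...,1]>120)&(h[...,2]>40)
X,Y=map(int,proj(c,[.5975,.018,.09])); w=np.zeros_like(m); w[Y-20:Y+20,X-18:X+18]=1; m&=w; print(m.sum())
for z in np.arange(.018,.036,.002):
    best=max(((lambda b:(b&m).sum()/(b|m).sum())(boxmask(c,.5972+dx,.0178+dy,-.297,(-.02,-.005,z+.058),(.02,.005,z+.078))),dx,dy) for dx in(-.002,0,.002) for dy in(-.002,0,.002)); print(z.round(3),best)
```

```text
70
0.018 (np.float64(0.56), 0, 0.002)
0.02 (np.float64(0.5982905982905983), 0, 0)
0.022 (np.float64(0.5932203389830508), -0.002, -0.002)
0.024 (np.float64(0.603448275862069), 0.002, 0.002)
0.026 (np.float64(0.5785123966942148), -0.002, -0.002)
0.028 (np.float64(0.5619834710743802), 0, 0)
0.03 (np.float64(0.5555555555555556), -0.002, -0.002)
0.032 (np.float64(0.4883720930232558), -0.002, -0.002)
0.034 (np.float64(0.43884892086330934), 0, -0.002)
```

The fit is best at z = 20–24 mm, so the card is home. On to the pen.

>>> carry_out:
  plan:
    - {"delta_pos":[-0.14,-1,0],"twist":[0,0,0],"jaw":0.18}
    - {"delta_pos":[-0.14,-1,0],"twist":[0,0,0],"jaw":0.18}
    - {"delta_pos":[-0.14,-1,0],"twist":[0,0,0],"jaw":0.18}
    - {"delta_pos":[-0.14,-1,0],"twist":[0,0,0],"jaw":0.18}
    - {"delta_pos":[-0.14,-1,0],"twist":[0,0,0],"jaw":0.18}
    - {"delta_pos":[-0.14,-1,0],"twist":[0,0,0],"jaw":0.18}
    - {"delta_pos":[-0.14,-1,0],"twist":[0,0,0],"jaw":0.18}

```text
t: 8.2
eef_pos: [0.5625, -0.2327, 0.2295]
ee_rot: [0.149, 0.989, 0.0, -0.001]
contact_force: [0.2, 0.7, -0.6]
grip_width: 0.593
finger_force: 0.0
```

Run:
```python
from h import *
c=cap('wrist','w4.png'); s=env.observe(); print(s['t'],s['eef_pos'],s['ee_rot'],s['grip_width'],proj(c,[.528,-.306,.148]),proj(c,[.528,-.306,.058]),proj(c,[.607,-.3075,.1]))
```

```text
8.25 [ 0.56283419 -0.23147738  0.22964256] [ 1.47959210e-01  9.88993335e-01  1.63787729e-04 -4.78868792e-04] 0.5889275184356287 [162.1 217.7] [205.  185.7] [229.9 307.8]
```

View pics/w4.png

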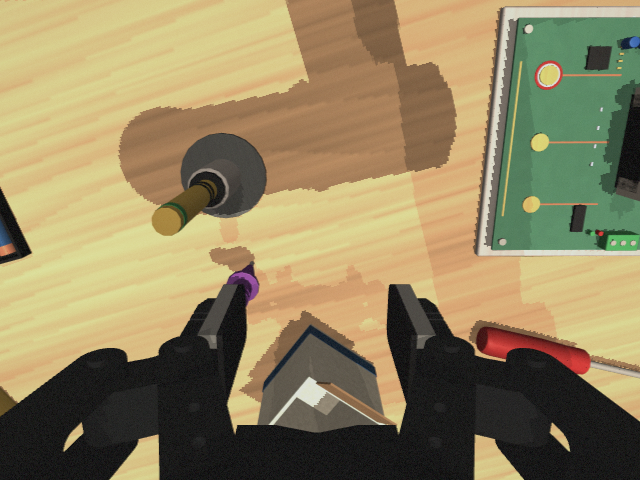

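The pen's top is at (167,221), against (162,218) predicted. The guard and stand rim are at about (208,187), and the purple one is separate at (240,285).

Run:
```python
from h import *
c=load('wrist'); print(atz(c,167.5,221,.148),atz(c,222,175,0.004),atz(c,548,75,.0202))
```

```text
[ 0.5305 -0.304   0.148 ] [ 0.5292 -0.3054  0.004 ] [ 0.5292 -0.0386  0.0202]
```

>>> carry_out:
  plan:
    - {"delta_pos":[-0.135,-0.296,0],"twist":[0,0,0],"jaw":0.18}
    - {"delta_pos":[-0.135,-0.296,0],"twist":[0,0,0],"jaw":0.18}
    - {"delta_pos":[-0.135,-0.296,-0.1],"twist":[0,0,0],"jaw":0.18}
    - {"delta_pos":[-0.135,-0.296,-0.25],"twist":[0,0,0],"jaw":0.18}
    - {"delta_pos":[-0.135,-0.296,-0.4],"twist":[0,0,0],"jaw":0.18}
    - {"delta_pos":[-0.135,-0.296,-0.51],"twist":[0,0,0],"jaw":0.18}
    - {"delta_pos":[-0.135,-0.296,-0.51],"twist":[0,0,0],"jaw":0.18}
    - {"delta_pos":[-0.135,-0.296,-0.51],"twist":[0,0,0],"jaw":0.18}

```text
t: 9.05
eef_pos: [0.5304, -0.3044, 0.1033]
ee_rot: [0.146, 0.989, -0.0, 0.0]
contact_force: [0.7, -0.4, 0.9]
grip_width: 0.59
finger_force: 0.0
```

>>> carry_out:
  plan:
    - {"delta_pos":[0,0,0],"twist":[0,0,0],"jaw":-1}
    - {"delta_pos":[0,0,0],"twist":[0,0,0],"jaw":-1}
    - {"delta_pos":[0,0,0],"twist":[0,0,0],"jaw":-1}
    - {"delta_pos":[0,0,0],"twist":[0,0,0],"jaw":-1}
    - {"delta_pos":[0,0,0],"twist":[0,0,0],"jaw":-1}
    - {"delta_pos":[0,0,0],"twist":[0,0,0],"jaw":-1}
  force: 50

```text
t: 9.65
eef_pos: [0.5305, -0.3054, 0.1048]
ee_rot: [0.147, 0.989, -0.0, 0.002]
contact_force: [1.0, 4.2, 5.7]
grip_width: 0.173
finger_force: 48.6
```

>>> carry_out:
  plan:
    - {"delta_pos":[0,0,0.06],"twist":[0,0,0],"jaw":-1}
    - {"delta_pos":[0,0,0.14],"twist":[0,0,0],"jaw":-1}
    - {"delta_pos":[0,0,0.24],"twist":[0,0,0],"jaw":-1}
    - {"delta_pos":[0,0,0.34],"twist":[0,0,0],"jaw":-1}
    - {"delta_pos":[0,0,0.4],"twist":[0,0,0],"jaw":-1}
    - {"delta_pos":[0,0,0.4],"twist":[0,0,0],"jaw":-1}
    - {"delta_pos":[0,0,0.4],"twist":[0,0,0],"jaw":-1}

```text
t: 10.35
eef_pos: [0.5288, -0.3052, 0.2022]
ee_rot: [0.148, 0.989, 0.0, -0.0]
contact_force: [0.1, 0.7, -1.7]
grip_width: 0.172
finger_force: 48.7
```

>>> carry_out:
  plan:
    - {"delta_pos":[0,0.14,0],"twist":[0,0,0],"jaw":-1}
    - {"delta_pos":[0,0.3,0],"twist":[0,0,0],"jaw":-1}
    - {"delta_pos":[0,0.46,0],"twist":[0,0,0],"jaw":-1}
    - {"delta_pos":[0,0.62,0],"twist":[0,0,0],"jaw":-1}
    - {"delta_pos":[0,0.78,0],"twist":[0,0,0],"jaw":-1}
    - {"delta_pos":[0,0.9,0],"twist":[0,0,0],"jaw":-1}
    - {"delta_pos":[0,1,0],"twist":[0,0,0],"jaw":-1}
    - {"delta_pos":[0,1,0],"twist":[0,0,0],"jaw":-1}

```text
t: 11.15
eef_pos: [0.5285, -0.0531, 0.2013]
ee_rot: [0.146, 0.989, -0.0, -0.001]
contact_force: [0.4, -0.6, -0.8]
grip_width: 0.174
finger_force: 48.9
```

>>> carry_out:
  plan:
    - {"delta_pos":[0,0.064,-0.12],"twist":[0,0,0],"jaw":-1}
    - {"delta_pos":[0,0.064,-0.2],"twist":[0,0,0],"jaw":-1}
    - {"delta_pos":[0,0.064,-0.28],"twist":[0,0,0],"jaw":-1}
    - {"delta_pos":[0,0.064,-0.28],"twist":[0,0,0],"jaw":-1}
    - {"delta_pos":[0,0.064,-0.28],"twist":[0,0,0],"jaw":-1}

```text
t: 11.65
eef_pos: [0.5291, -0.0401, 0.1323]
ee_rot: [0.148, 0.989, -0.001, -0.001]
contact_force: [0.4, 0.0, -0.4]
grip_width: 0.175
finger_force: 48.9
```

Run:
```python
from h import *
c=cap('wrist'); b=cap('scene'); t=cap('top'); s=env.observe(); print(s['t'],s['eef_pos'],s['ee_rot'],s['grip_width'],s['contact_force'],s['finger_force'])
X,Y=map(int,proj(b,[.529,-.039,.06])); print(X-30,Y-45)
p=[proj(b,[.529,-.039,z]) for z in(.0202,.035)]; print(p)
im=np.zeros((600,800,3),np.uint8); im[:600,:400]=cv2.resize(b['pixels'][Y-45:Y+45,X-30:X+30,::-1],(400,600),interpolation=2); im[:300,400:]=cv2.resize(c['pixels'][:,:,::-1],(400,300))
u,v=map(int,proj(t,[.529,-.039,.02])); print(u-40,v-30); im[300:,400:]=cv2.resize(t['pixels'][v-30:v+30,u-40:u+40,::-1],(400,300))
cv2.imwrite('pics/m5.png',im)
```

```text
11.8 [ 0.53006344 -0.03960127  0.13382008] [1.47578898e-01 9.89049776e-01 2.45683539e-04 9.74394146e-04] 0.1693699232775743 [ 1.09006113  0.0383565  -0.4331375 ] 48.94689202308655
284 210
[array([314.4, 267.1]), array([314.3, 262.9])]
269 220
```

View pics/m5.png

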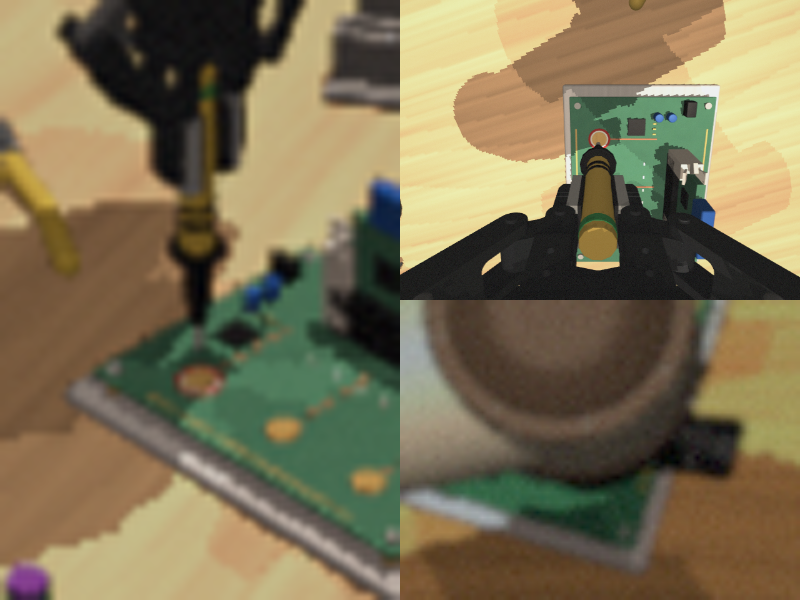

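The pen is held nearly upright with its tip just above the ringed pad: tip at (313.7,262.2) in the scene view against (314.3,262) expected. I'll check the depth direction using the barrel top in the wrist view.

Run:
```python
from h import *
c=load('wrist'); print(atz(c,316.8,385,.178),atz(c,598.5*1.6-640,138*1.6,.0202)); print(proj(c,[.529,-.039,.178]),proj(c,[.529,-.039,.09]),proj(c,[.529,-.039,.0202]))
b=load('scene'); print(atz(b,313.7,262.2,.038), proj(b,[.529,-.039,.178]))
```

```text
[ 0.5263 -0.0389  0.178 ] [ 0.5281 -0.0389  0.0202]
[319.6 394.1] [318.4 264.4] [317.9 222.2]
[ 0.5278 -0.0402  0.038 ] [313.5 219.9]
```

>>> carry_out:
  plan:
    - {"delta_pos":[0,0,-0.02],"twist":[0,0,0],"jaw":-1}
    - {"delta_pos":[0,0,-0.04],"twist":[0,0,0],"jaw":-1}
    - {"delta_pos":[0,0,-0.06],"twist":[0,0,0],"jaw":-1}
    - {"delta_pos":[0,0,-0.06],"twist":[0,0,0],"jaw":-1}
    - {"delta_pos":[0,0,-0.06],"twist":[0,0,0],"jaw":-1}

```text
t: 12.3
eef_pos: [0.5293, -0.0394, 0.1176]
ee_rot: [0.147, 0.989, -0.0, -0.0]
contact_force: [0.7, -0.4, 0.1]
grip_width: 0.177
finger_force: 48.9
```

>>> carry_out:
  plan:
    - {"delta_pos":[0,0,-0.008],"twist":[0,0,0],"jaw":-1}
    - {"delta_pos":[0,0,-0.016],"twist":[0,0,0],"jaw":-1}
    - {"delta_pos":[0,0,-0.016],"twist":[0,0,0],"jaw":-1}
    - {"delta_pos":[0,0,-0.016],"twist":[0,0,0],"jaw":-1}
    - {"delta_pos":[0,0,-0.016],"twist":[0,0,0],"jaw":-1}

```text
t: 12.8
eef_pos: [0.5296, -0.0393, 0.1141]
ee_rot: [0.147, 0.989, 0.0, 0.0]
contact_force: [0.4, -0.5, 1.5]
grip_width: 0.171
finger_force: 49.0
```

>>> carry_out:
  plan:
    - {"delta_pos":[0,0,-0.008],"twist":[0,0,0],"jaw":-1}
    - {"delta_pos":[0,0,-0.008],"twist":[0,0,0],"jaw":-1}
    - {"delta_pos":[0,0,-0.008],"twist":[0,0,0],"jaw":-1}
    - {"delta_pos":[0,0,-0.008],"twist":[0,0,0],"jaw":-1}
    - {"delta_pos":[0,0,-0.008],"twist":[0,0,0],"jaw":-1}

```text
t: 13.3
eef_pos: [0.5295, -0.0393, 0.1119]
ee_rot: [0.147, 0.989, 0.0, 0.0]
contact_force: [-0.4, 0.3, 1.0]
grip_width: 0.174
finger_force: 49.0
```

>>> carry_out:
  plan:
    - {"delta_pos":[0,0,-0.006],"twist":[0,0,0],"jaw":-1}
    - {"delta_pos":[0,0,-0.006],"twist":[0,0,0],"jaw":-1}
    - {"delta_pos":[0,0,-0.006],"twist":[0,0,0],"jaw":-1}
    - {"delta_pos":[0,0,-0.006],"twist":[0,0,0],"jaw":-1}

```text
t: 13.7
eef_pos: [0.5295, -0.0393, 0.1104]
ee_rot: [0.147, 0.989, 0.0, 0.0]
contact_force: [-0.2, 0.8, 0.6]
grip_width: 0.172
finger_force: 49.0
```

Run:
```python
from h import *
F=[];Z=[]
for i in range(30):
    c=vision.capture('scene'); s=env.observe(); F.append(s['contact_force']);Z.append(s['eef_pos'])
print(s['t'],np.mean(F,0),np.std(F,0),np.mean(Z,0))
b=cap('scene')
X,Y=map(int,proj(b,[.529,-.039,.06]))
im=cv2.resize(b['pixels'][Y-40:Y+40,X-50:X+50,::-1],(750,600),interpolation=2)
cv2.imwrite('pics/m6.png',im)
```

```text
15.2 [0.53631423 0.29750736 1.8082081 ] [0.51580421 0.46275023 0.47311973] [ 0.52940666 -0.0393315   0.11034154]
```

View pics/m6.png

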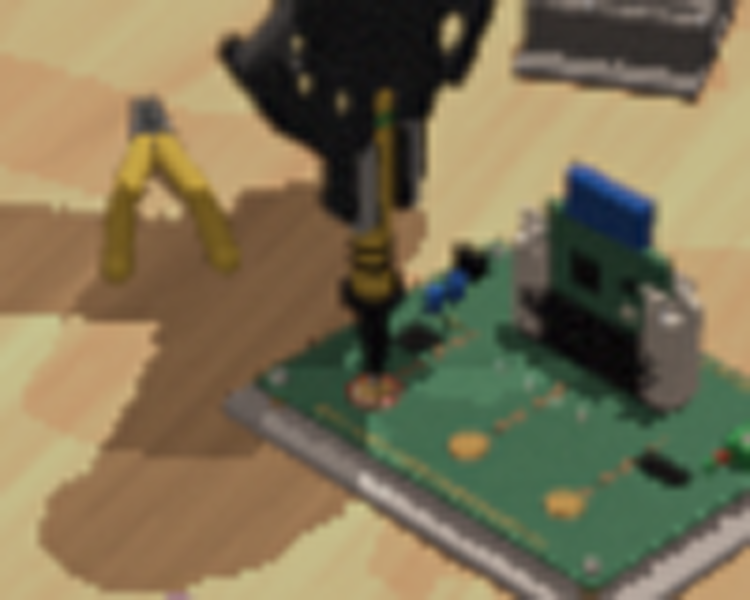

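The pen's tip sits in the middle of the ringed pad at (374,388). The average push is about 1.8–2.5 N, so the tip is roughly half in, and the blue card is still home. I'll hand it in.

```bash
python3 -c "
from h import *
print(env.close_job())"
```

```text
the job is handed in; nothing more can be done
None
```

I handed the job in with the blue card plugged fully home and released, and the yellow pen held upright on the ringed pad with its tip about half in; the system returned no verdict.

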